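Fetch the rack arm from the job chest and hang it on the bar rack

ROBOT

A 7-joint arm with a two-finger parallel gripper is mounted at the origin on the work surface. World frame = base frame: x ahead of the robot, y to its left, z up, the work surface at z = 0. Lengths are in mm, angles in degrees, forces in N, time in s.
With the tool pointing down it reaches from about 400 to 875 mm from the base axis. Payload 6.5 kg.
Tool frame: the origin (TCP) lies midway between the tips of the shut fingers; the grasp point (between the pads) lies 19 mm behind it; z points along the fingers, y is the line along which they close (so a half turn about z gives the same grasp; the last joint's range is limited). The gripper opens to 85 mm and grips with 20 to 120 N. Pads are 22 mm wide; open, the fingers measure 114 mm over their backs; the gripper's body (76 mm by 85 mm) begins 54 mm behind the grasp point. The pads swing forward as they close: fully open they stand 13 mm farther back than shut.
Start: joints at [-75.241, 30.733, -0.252, 88.115, 0.149, 61.152, -4.079], TCP at [206.806, 616.215, 231.29] pointing down, gripper open.
Joint ranges: [-154.64, 154.64], [-21.42, 123.67], [-72.66, 72.17], [13.99, 137.28], [-74.86, 254.86], [10.95, 109.41], [-158.01, 158.01]. Speed limits (degrees/s): [136.94, 136.94, 180, 180, 180, 180, 180].

INTERFACE

Orientations are given as [roll, pitch, yaw] about the fixed x, y, z axes, in that order (R = Rz(yaw) Ry(pitch) Rx(roll)).
In Python, from rig import bot, imaging gives the robot as it stands. The module is installed in compiled form; this text tells all that it offers. Calls block until the motion is done:
- bot.move_to(position, orientation): joint-space move of the TCP to a pose.
- bot.move_l(position, rotation=None, max_speed=150, contact_N=None): straight line of the TCP; rotation=None keeps the orientation; max_speed is the mean speed in mm/s. With contact_N (N) it stops when the force on the tool has changed by that much, and returns True; else False.
- bot.goto_joints(angles): joint-space move.
- bot.move_gripper(opening, squeeze=None): opening from 0.0 (shut) to 1.0 (fully open); squeeze is the grip in N (None keeps the last); returns when the fingers have stopped.
- bot.wait(seconds).
- bot.ik(position, orientation): joint angles nearest the present ones, or None.
- imaging.get_image(name): name is "side" or "top"; returns a dict with "image" (384x512x3 uint8, red, green, blue), "K" (3x3 intrinsics, pixels), "R" (3x3) and "t" (3): a world point X has camera coordinates R X + t. Camera axes: x right, y down, z forward; pixel columns grow to the right and rows downward; lengths in mm; the calibration is good to about 2 mm. A picture is of the moment at which its call begins. There is no depth.
A pose or a line that the arm cannot do raises bot.Unreachable and nothing moves.
- bot.sign_off(): hands the job in; it is judged then, once.
Readings, each from a call of its own:
- bot.read_t(): time.
- bot.read_joint_positions(): joint angles.
- bot.read_qd(): joint speeds.
- bot.read_effort(): joint torques, N m.
- bot.read_ee_pos(): TCP position.
- bot.read_eef_rot(): TCP orientation.
- bot.read_contact_force(): force on the tool from outside, world axes, zero at the start.
- bot.read_wrist_torque(): the same for the moment, N m.
- bot.read_gripper_width(): opening from 0.0 (shut) to 1.0 (fully open).
- bot.read_grip_force(): force on a finger pad.
Only numpy, scipy, OpenCV 4.12 (cv2) and the standard library are available. Lean on these libraries where they do the work, as an engineer would, in place of code of your own. Each camera call takes 0.05 s, during which the arm holds its last target. There are 200 camera calls.

TASK

Open the steel job chest by pushing its lid up by the pull lip and over past its balance point, so that it stands open by itself. Then take out the rack arm that lies in the chest and hang it on the bare upright of the bar rack, level with the arm already on the other upright: both tabs through the top two slots, then pushed down until it is fully home. Leave the lid standing open and leave everything else where it is.

Things in the scene. Friction and masses are not known exactly. Their poses are not given: they have to be found in the camera images.
- lid (a joint): chest lid's angle: 0 shut, grows as it opens, 1.57 upright, 1.9 leaning back on its stop. It swings freely (about 0.75 kg, 4 N at the lip): short of about 1.57 it falls shut, beyond that it falls back on its stop and stays
- chest_floor (a point): steel job chest, fixed on the bench: outside 200 (x) x 300 (y) x 88 mm high without the lid, walls and floor 4 mm. This point: centre of its inner floor, 4 mm above the bench. x axis level from the front (lip side) to the rear (hinge side), z up
- lid_hinge (a point): on the lid's hinge line, middle of the chest's rear top edge: 100 mm behind the chest's centre, 88.5 mm above the bench, level with the shut lid's underside. Axes turn with the lid: y along the hinge, -x from hinge to lip, -z out of the underside
- lid_lip (a point): middle of the bend of the pull lip, on its underside, 218 mm from the hinge line. The lip (160 mm wide in y, 4 thick) runs level 18 mm beyond the chest's front wall to this bend, then flares up and outward, 55 degrees from level, for 26 mm; free beneath. A tool tilted some 35 degrees, tip forward and down, lies under the flare or pinches it. Axes turn with the lid
- bracket_center (a point): loose rack arm, 0.4 kg dark steel, standing on its flat underside in either half of the chest: channel 32 wide (y), 36 high, 135 mm long (x); upright back plate (5 thick, 42 wide, 78 high) at the +x end, towards the hinge side; 14 mm end stop up from the -x end. Point: 60 mm from the plate's back face, 18 mm above the underside, near the centre of mass
- bracket_back (a point): on the loose rack arm: lower edge of the back plate's back face, middle; x out of that face, z up. Two tabs 5 mm thick (y) stand 12 mm out of the face: each a neck 8 mm high, underside 14 and 54 mm above this point, with a nose at its end turned down to 9 mm below the neck, about 6 mm off the face
- post_seat (a point): on the bare blue upright's front face, 140 mm above the bench: bracket_back comes here, axes parallel, when home. x into the upright, z up. Upright 50 wide, hollow, wall 4 mm, top 103 mm above; slots 10 wide, 24 high, the top two with undersides 14 and 54 mm above. Tabs pass in with the arm 9 to 16 mm (best 12) above home; then straight down, plate against the upright
- used_seat (a point): the same point on the other upright, which already carries an identical arm (fixed), 200 mm to one side or the other of the bare one
- offcut_center (a point): leave alone: square steel tube offcut 40 x 40 x 140 mm (long in x) lying in the other half of the chest; this point: its centre, 20 mm above the chest's floor
- can_center (a point): leave alone: spray can 62 mm across, 185 mm tall, standing between chest and rack; this point: its centre, 92.5 mm up
- magnet_center (a point): leave alone: triangular welding square about 130 mm across, 24 mm high, lying on the bench beyond the can; this point: its centre, 12 mm up

How it is judged:
By the outcome, as a careful person would: the job done as asked, in the order asked, and still so for the second after the job is handed in, with the robot touching nothing.
It also fails if it takes over 64 s, if anything falls off the work surface, if the arm or the gripper's body presses on something with over 40 N, if the wrist force passes 120 N, or if a joint passes its speed limit or range.

## Working session

There is one attempt and no reset: what is moved stays moved. The work goes in short steps, each a Python script; the robot and the scene stay as the last script left them, time stands still between calls to the robot, and variables do not carry over. Pictures are saved under pics/ and viewed, at most 10 in all, crops included, and the job is handed in when it is done.

```bash
mkdir -p pics
cat > h.py <<'E'
import numpy as np, cv2
from rig import bot, imaging
def ray(c,uv):
    d=c["R"].T@np.linalg.solve(c["K"],np.array([uv[0],uv[1],1.])); return -c["R"].T@c["t"], d
def onz(c,uv,z):
    o,d=ray(c,uv); return o+d*(z-o[2])/d[2]
def tri(c1,u1,c2,u2):
    o1,d1=ray(c1,u1);o2,d2=ray(c2,u2)
    s=np.linalg.lstsq(np.c_[d1,-d2],o2-o1,rcond=None)[0]
    p,q=o1+s[0]*d1,o2+s[1]*d2; return (p+q)/2,np.linalg.norm(p-q)
def proj(c,X):
    p=c["K"]@(c["R"]@np.array(X,float)+c["t"]); return p[:2]/p[2]
def snap(n,crop=None,tag="a",s=1.5):
    c=imaging.get_image(n); im=c["image"]
    if crop: x0,y0,x1,y1=crop; im=im[y0:y1,x0:x1]
    cv2.imwrite(f"pics/{n}_{tag}.png",cv2.resize(im[:,:,::-1],None,fx=s,fy=s,interpolation=cv2.INTER_CUBIC)); return c
E
python3 - <<'E'
from h import *
for n in("side","top"):
    c=snap(n,tag="0"); print(n,c["K"].tolist(),(-c["R"].T@c["t"]).round(),c["R"].round(2).tolist())
print(bot.read_t(),bot.read_eef_rot())
E
```

```text
side [[460.0109792357104, 0.0, 259.7899576667244], [0.0, 460.0109792357104, 193.31820723785268], [0.0, 0.0, 1.0]] [ 106. -555.  929.] [[0.73, -0.68, 0.01], [-0.49, -0.54, -0.68], [0.47, 0.49, -0.73]]
top [[439.9432392796788, 0.0, 254.76805288433567], [0.0, 439.9432392796788, 185.55853898584783], [0.0, 0.0, 1.0]] [ 540.   18. 1212.] [[0.02, -1.0, -0.01], [-1.0, -0.02, -0.09], [0.09, 0.01, -1.0]]
0.1 [-1.79907825e+02  8.21465467e-03  1.61450624e+02]
```

View pics/side_0.png

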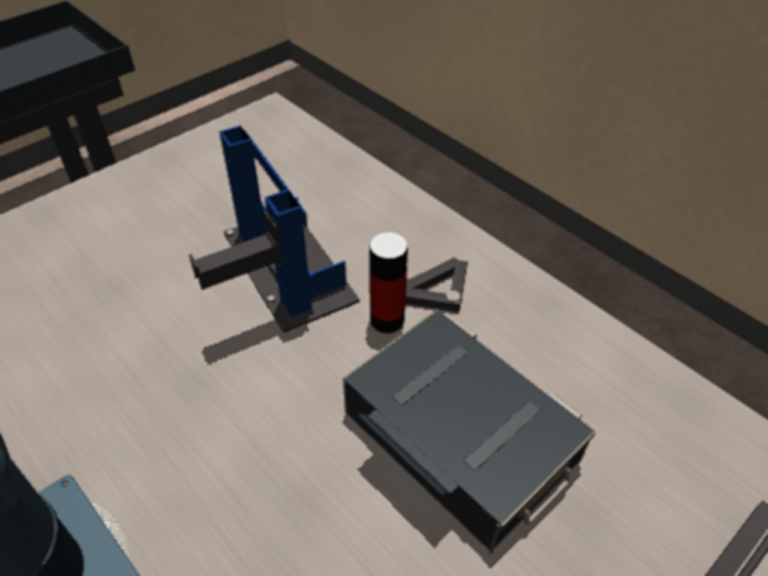

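View pics/top_0.png

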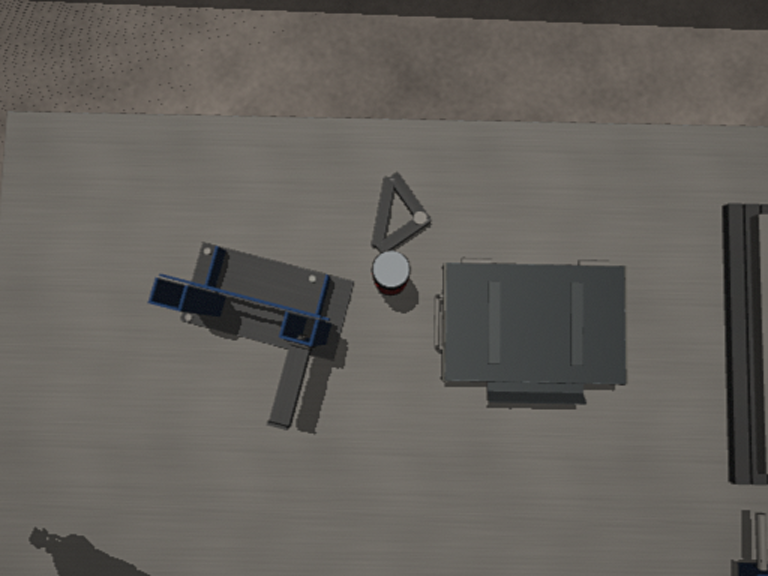

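Side: rack with the used arm on the right-hand (near) upright at about (285,250), bare upright at (240,180); can at (388,280); chest at (470,420). Top: lid corners at about (444,264), (625,266), (626,384), (443,385), with the lip at (535,395). The bare upright's top is at (168,293) and the used one's at (300,328). All pixels are in the 1.5x pictures.

Run:
```python
from h import *
c=snap("top",(90,155,240,295),"r",4); d=snap("side",(135,75,240,220),"r",4)
np.set_printoptions(precision=1,suppress=True)
im=cv2.cvtColor(c["image"],cv2.COLOR_RGB2HSV).astype(int)
print("lid hsv",im[215,320],im[215,305],"bench",im[300,300])
m=((im[...,0]>85)&(im[...,0]<125)&(im[...,1]>12)).astype(np.uint8)
m[:,:285]=0;m[:,440:]=0;m[:165]=0;m[285:]=0
k=cv2.morphologyEx(m,cv2.MORPH_OPEN,np.ones((5,5)))
cs=cv2.findContours(k,0,2)[0]; q=max(cs,key=cv2.contourArea); print(cv2.boundingRect(q))
for z,u in((92,cv2.boxPoints(cv2.minAreaRect(q))),(92,np.array([[444,264],[625,266],[626,384],[443,385],[487,385],[579,385]])/1.5)):
    for p in u: print(p,onz(c,p,z))
```

```text
lid hsv [83 14 73] [80 10 75] bench [ 20  20 112]Traceback (most recent call last):
  File "<stdin>", line 9, in <module>
ValueError: max() iterable argument is empty
```

View pics/top_r.png

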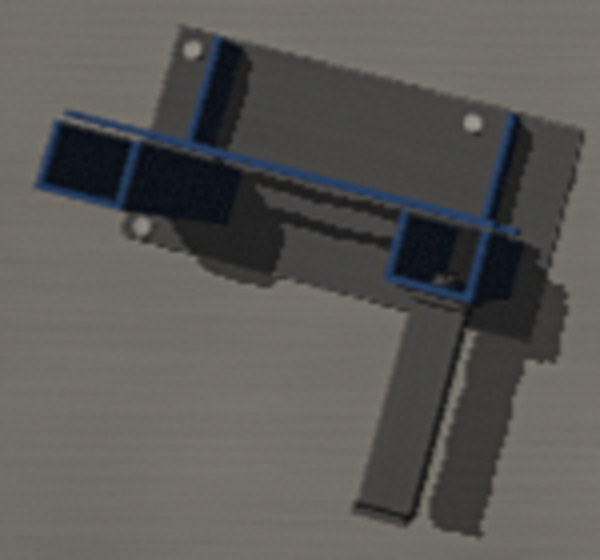

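View pics/side_r.png

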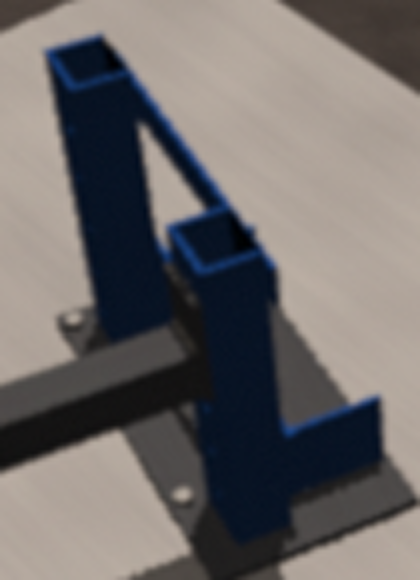

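Top crop: front top corners are bare (36,187)–(122,206) and used (387,277)–(468,300). In the side crop they are bare (47,52)–(70,88) and used (170,230)–(203,273). I'll triangulate these; they should come out at z≈243.

Run:
```python
from h import *
np.set_printoptions(precision=1,suppress=True)
c=imaging.get_image("top"); d=imaging.get_image("side")
T=np.array([[36,187],[122,206],[387,277],[468,300]])/4+[90,155]-.4
S=np.array([[47,52],[70,88],[170,230],[203,273]])/4+[135,75]-.4
P=[]
for a,b in zip(T,S): print(*tri(c,a,d,b),onz(c,a,243)); P.append(onz(c,a,243))
P=np.array(P); m=(P[0]+P[1])/2; u=(P[2]+P[3])/2
print("bare",m,"used",u,np.linalg.norm(u-m),"dir",np.degrees(np.arctan2(*(u-m)[1::-1])))
L=np.array([[444,264],[625,266],[626,384],[443,385],[487,385],[579,385]])/1.5-.3
for p in L: print(p,onz(c,p,92))
S2=np.array([[345,380],[439,313],[593,433],[490,528]])/1.5-.3
for p in S2: print(p,onz(d,p,92))
print("can",onz(c,np.array([391,271])/1.5,185))
```

```text
[585.2 370.4 243. ] 1.5505744991419759 [584.6 370.8 243. ]
[573.8 322.8 245.6] 3.0062269067310288 [575.2 322.7 243. ]
[539.7 175.2 240.8] 0.5678881904370178 [539.5 175.  243. ]
[528.7 129.4 243.8] 1.871839362536172 [528.  130.1 243. ]
bare [579.9 346.8 243. ] used [533.7 152.5 243. ] 199.6643603669092 dir -103.36186073341081
[295.7 175.7] [668.6 -76.2  92. ]
[416.4 177. ] [ 672.  -384.3   92. ]
[417.  255.7] [ 473. -384.   92.]
[295.  256.4] [464.2 -77.5  92. ]
[324.4 256.4] [ 465.9 -151.3   92. ]
[385.7 256.4] [ 469.5 -305.3   92. ]
[229.7 253. ] [472.7 -82.8  92. ]
[292.4 208.4] [669.2 -85.4  92. ]
[395.  288.4] [ 668.6 -385.    92. ]
[326.4 351.7] [ 459.4 -378.    92. ]
can [644.3  13.6 185. ]
```

The geometry checks out. Bare seat is about (580,347,140), yaw −13.4°, spacing 199.7 mm. Chest centre is about (569,−230), yaw about 0.8°. Next I'll plan the lid path and check IK.

```bash
cat > lid.py <<'E'
from h import *
from scipy.spatial.transform import Rotation as Ro
YAW=0.8; RC=Ro.from_euler('z',YAW,degrees=True).as_matrix()
HINGE=np.array([569,-230,0])+RC@[100,0,88.5]
def pose(corner_local,tilt,flip,w=11):
    """corner_local: (x,z) of tip's upper-front edge rel. to the hinge, chest frame"""
    a=np.radians(tilt); n=np.array([np.cos(a),np.sin(a)]); p=np.array(corner_local)-w*n
    z=np.array([np.sin(a),0,-np.cos(a)]); y=np.array([0,1.,0])*(1 if flip else -1)
    R=RC@np.c_[np.cross(y,z),y,z]
    return HINGE+RC@[p[0],0,p[1]], Ro.from_matrix(R).as_euler('xyz',degrees=True)
def corner(th,e=12,tilt=35):
    t=np.radians(th); 
    if th<=90-tilt:
        a=np.radians(tilt); return 218*np.array([-np.cos(t),np.sin(t)])+e*np.array([np.sin(a),-np.cos(a)])
    return (218-e)*np.array([-np.cos(t),np.sin(t)])
E
python3 - <<'E'
from lid import *
np.set_printoptions(precision=1,suppress=True)
for f in(0,1):
    c0=corner(0)
    for nm,c in [("pre",c0+[-60,0]),("in",c0)]+[(t,corner(t)) for t in(20,40,55,75,90,100,105)]:
        p,r=pose(c,35,f); print(f,nm,p,r,bot.ik(p,r))
for p in ([250,450,420],[450,-50,420],[420,-230,300]): print(p,bot.ik(p,[180,0,180]))
E
```

```text
0 pre [ 388.9 -232.5   72.4] [180.  -35.    0.8] None
0 in [ 448.9 -231.7   72.4] [180.  -35.    0.8] None
0 20 [ 462.  -231.5  146.9] [180.  -35.    0.8] [  89.9   37.   -67.5  133.1   92.3   13.4 -141.2]
0 40 [ 499.9 -231.   212.5] [180.  -35.    0.8] [ 21.7  12.7  10.  130.1 -72.6  20.7   7.6]
0 55 [ 541.8 -230.4  250.9] [180.  -35.    0.8] [ -8.2  14.   41.4 125.1 -67.1  28.5  -2.7]
0 75 [ 606.7 -229.5  281.2] [180.  -35.    0.8] [-10.6  17.3  41.5 116.3 -59.6  31.1 -15.4]
0 90 [ 660.  -228.7  288.2] [180.  -35.    0.8] [ -8.4  21.4  37.5 109.4 -56.8  32.1 -21.6]
0 100 [ 695.7 -228.2  285.1] [180.  -35.    0.8] [-11.2  26.2  41.3 105.1 -60.4  34.7 -21.4]
0 105 [ 713.3 -228.   281.2] [180.  -35.    0.8] [-11.1  28.2  41.3 103.  -61.2  35.3 -21.9]
1 pre [ 388.9 -232.5   72.4] [-180.    35.  -179.2] None
1 in [ 448.9 -231.7   72.4] [-180.    35.  -179.2] None
1 20 [ 462.  -231.5  146.9] [-180.    35.  -179.2] [ 89.9  37.  -67.5 133.1  92.3  13.4  38.8]
1 40 [ 499.9 -231.   212.5] [-180.    35.  -179.2] [ 88.   27.8 -68.2 126.9  42.   13.   81.7]
1 55 [ 541.8 -230.4  250.9] [-180.    35.  -179.2] [ 62.6  15.9 -39.8 121.5 -20.3  15.5 135.7]
1 75 [ 606.7 -229.5  281.2] [-180.    35.  -179.2] [  3.4  15.   24.1 115.6 -50.9  26.9 157.4]
1 90 [ 660.  -228.7  288.2] [-180.    35.  -179.2] [  8.9  18.7  15.4 108.5 -42.9  26.6 147.3]
1 100 [ 695.7 -228.2  285.1] [-180.    35.  -179.2] [  6.7  22.3  17.  104.1 -43.2  27.5 145.7]
1 105 [ 713.3 -228.   281.2] [-180.    35.  -179.2] [  7.5  24.   15.5 102.  -42.   27.3 143.9]
[250, 450, 420] [-63.8   8.8  -2.5  93.    0.4  78.2  23.7]
[450, -50, 420] [-38.6   0.   39.9 102.6  -0.   77.4  91.4]
[420, -230, 300] [-30.1  16.   64.8 111.  -16.3  63.  131.3]
```

Run:
```python
from lid import *
np.set_printoptions(precision=1,suppress=True)
bot.move_to([250,450,420],[180,0,161.4])
j=np.array(bot.read_joint_positions()); j[0]=28; j[2]=0;j[4]=0
bot.goto_joints(list(j)); bot.move_gripper(0)
print(bot.read_t(),bot.read_ee_pos(),bot.read_eef_rot(),bot.read_joint_positions())
tip=HINGE+RC@[-218,0,-16]
for tilt in(20,28,35,45,55):
  for az in(0,30,50,70,-30,-50,-70):
    a,b=np.radians([tilt,az+YAW]); z=np.array([np.sin(a)*np.cos(b),np.sin(a)*np.sin(b),-np.cos(a)])
    for y in(np.cross([0,0,1],z),-np.cross([0,0,1],z)):
        y=y/np.linalg.norm(y); r=Ro.from_matrix(np.c_[np.cross(y,z),y,z]).as_euler('xyz',degrees=True)
        q=[bot.ik(list(tip+d),r) for d in([0,0,0],[-50,0,0],[130,0,180],[250,0,210])]
        if sum(x is not None for x in q)>=2: print(tilt,az,r,["-" if x is None else np.array(x).round() for x in q])
```

```text
4.725 [ 431.3 -280.3  418.7] [-179.9   -0.    67.7] [28.   8.7 -0.  93.3  0.  78.1  5.7]
20 0 [-180.    20.  -179.2] [array([ 60.,  32., -37., 128.,  49.,  12.,  74.]), array([ 73.,  34., -48., 133.,  66.,  14.,  61.]), array([ 36.,  19., -18., 107.,  -2.,  36., 112.]), array([ 32.,  29., -20.,  88.,   6.,  45., 103.])]
20 0 [180.  -20.    0.8] [array([ 29.,  27.,  -0., 129., -59.,  11.,  -4.]), array([ 33.,  25.,  -1., 135., -72.,  11.,  13.]), array([ 19.,  18.,   3., 108., -14.,  37., -57.]), array([ 14.,  27.,   5.,  90., -12.,  45., -64.])]
20 30 [ 180.    20.  -149.2] [array([ 82.,  48., -62., 121.,  49.,  31., 111.]), array([ 87.,  45., -62., 126.,  47.,  29., 115.]), array([ 43.,  24., -21., 101., -11.,  46., 152.]), array([ 38.,  33., -25.,  82.,  -2.,  54., 140.])]
20 30 [180.  -20.   30.8] [array([ 41.,  30.,  -8., 123., -37.,  23.,   9.]), array([ 43.,  28.,  -7., 128., -43.,  23.,  18.]), array([ 28.,  22.,  -2., 101., -22.,  47., -19.]), array([ 23.,  31.,  -1.,  83., -19.,  55., -28.])]
20 50 [-180.    20.  -129.2] [array([  -3.,   45.,   52.,  120.,  -71.,   59., -124
[... 12069 characters left out ...]
ray([  7.,  21.,  -0., 119., 124.,  23., 130.])]
55 -50 [180.   55.  130.8] ['-', '-', array([  4.,  19.,  -8., 129., 101.,  44., -50.]), array([ -3.,  26.,   1., 112.,  89.,  39., -34.])]
55 -50 [180.  -55.  -49.2] ['-', '-', array([-45.,  28.,  51., 131., 108.,  21., 115.]), array([-19.,  27.,  21., 113.,  85.,  32., 145.])]
55 -70 [180.   55.  110.8] [array([ 28.,  54., -45., 134., 105.,  88., -78.]), '-', array([ -4.,  26.,  -6., 118.,  77.,  58., -46.]), array([ -5.,  33.,  -2., 100.,  71.,  58., -32.])]
55 -70 [180.  -55.  -69.2] [array([-20.,  45.,  10., 136.,  99.,  48.,  87.]), '-', array([ 17.,  29., -31., 117.,  83.,  69., 133.]), array([ 22.,  39., -41.,  98.,  86.,  78., 146.])]
```

```bash
cat >> lid.py <<'E'
TI,AZ=np.radians(40),np.radians(45)
d=np.array([np.sin(TI)*np.cos(AZ),np.sin(TI)*np.sin(AZ),-np.cos(TI)])
EFF=np.degrees(np.arctan2(d[0],-d[2])); ea=np.radians(EFF)
n3=np.array([np.cos(ea),0,np.sin(ea)]); al=np.array([np.sin(ea),0,-np.cos(ea)])
def lp(th,off=0,sgn=1,e=16):
    c=corner(th,e,EFF); p=np.array([c[0],0,c[1]])-6.6*al-(11+off)*n3
    x=sgn*n3; R=RC@np.c_[x,np.cross(d,x),d]
    return HINGE+RC@p, Ro.from_matrix(R).as_euler('xyz',degrees=True)
E
cat > go.py <<'E'
from lid import *
np.set_printoptions(precision=0,suppress=True)
ths=[0,15,30,45,60,75,90,100,106]
ok={}
for s in(1,-1):
    p,r=lp(0,5,s); q=[bot.ik(p+RC@[-60,0,0],r)]+[bot.ik(lp(t,0,s)[0],r) for t in ths]
    ok[s]=q; print(s,EFF,[None if x is None else np.array(x) for x in(q[0],q[1],q[5],q[9])],sum(x is None for x in q))
good=[s for s in ok if all(x is not None for x in ok[s])]
s=min(good,key=lambda s:np.abs(np.array(ok[s])[:,6]).max()); print("use",s)
p,r=lp(0,4,s)
bot.move_to(list(p+RC@[-60,0,0]),r)
print("hit in",bot.move_l(list(p),max_speed=80,contact_N=12),bot.read_ee_pos(),p)
for t in(10,22): print(t,bot.move_l(list(lp(t,0,s)[0]),max_speed=80,contact_N=35),bot.read_contact_force())
print(bot.read_t()); snap("side",None,"l1",1.5)
E
python3 go.py
```

```text
1 30.68205617643342 [array([ 55.,  37.,  -2., 124., -60.,  45.,  25.]), array([ 53.,  39.,  -7., 119., -59.,  43.,  17.]), array([ 38.,  25.,   2., 105., -50.,  58., -12.]), array([ 30.,  35.,   1.,  85., -47.,  60., -26.])] 0
-1 30.68205617643342 [array([101.,  58., -62., 121.,  17.,  31., 135.]), array([ 94.,  59., -62., 116.,  19.,  30., 130.]), array([ 82.,  39., -61., 102.,  -7.,  46., 133.]), array([ 46.,  37., -24.,  83., -30.,  53., 143.])] 0
use 1
hit in False [ 442. -232.   73.] [ 443. -232.   73.]
10 False [-6. -0. -2.]
22 False [-11.  -1.   1.]
8.3417
```

View pics/side_l1.png

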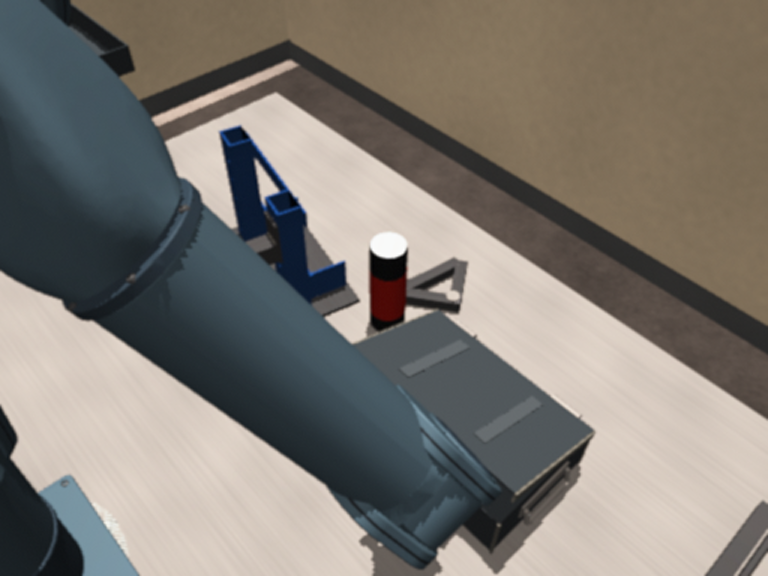

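The lid has risen off the chest: the straps at (435,357) and (510,420) have shifted up. The robot's forearm hides the lip. Contact force is moderate, so I'll continue.

Run:
```python
from lid import *
for t in(35,48): print(t,bot.move_l(list(lp(t)[0]),max_speed=100,contact_N=35),np.round(bot.read_contact_force(),1),bot.read_t())
snap("top",(200,110,440,330),"l2",2.5)
```

```text
35 False [-5.6 -2.2 -0.1] 9.0333
48 False [-2.2 -0.3 -0.8] 9.675
```

View pics/top_l2.png

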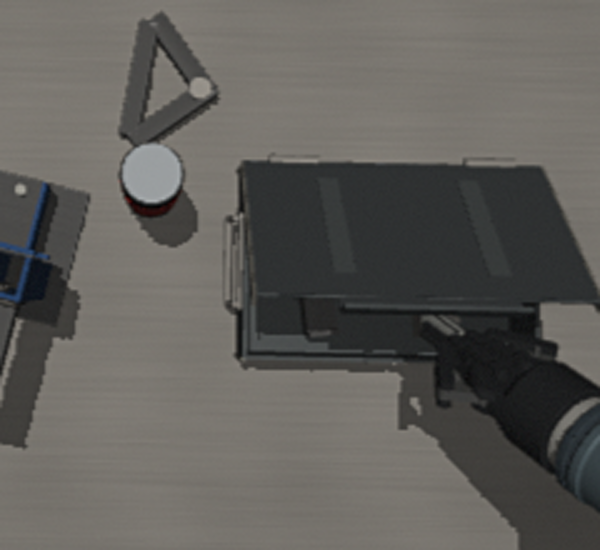

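The lid is about 45° open, with the fingertip under the lip at (440,325). Something in the chest's left half shows at (315,320). The push is working, so I'll take the lid over the top.

Run:
```python
from lid import *
for t in(60,75,88,97,104): print(t,bot.move_l(list(lp(t)[0]),max_speed=90,contact_N=35),np.round(bot.read_contact_force(),1),bot.read_t())
bot.wait(.4)
p=np.array(bot.read_ee_pos()); bot.move_l(list(p+[-120,0,80]),max_speed=200)
j=np.array(bot.read_joint_positions()); print(j.round(1))
q=np.array([-5,8.7,0,93.3,0,78.1,5.7]); bot.goto_joints(list(q)); bot.move_gripper(.75)
print(bot.read_t(),bot.read_ee_pos(),bot.read_eef_rot()); snap("top",(270,130,440,290),"c",4)
```

```text
60 False [-1.3  0.8 -0.1] 10.3833
75 False [-2.1  1.2  0. ] 11.1167
88 False [-0.1  0.1 -0. ] 11.775
97 False [-0.5  0.  -0.1] 12.275
104 False [0.8 0.6 0.3] 12.7
[ 35.5  20.7   1.8  95.8 -45.1  65.9 -24.3]
15.5917 [ 5.14035123e+02 -1.94229978e-01  4.18876542e+02] [-1.79906604e+02 -1.38112833e-02  1.00689840e+02]
```

View pics/top_c.png

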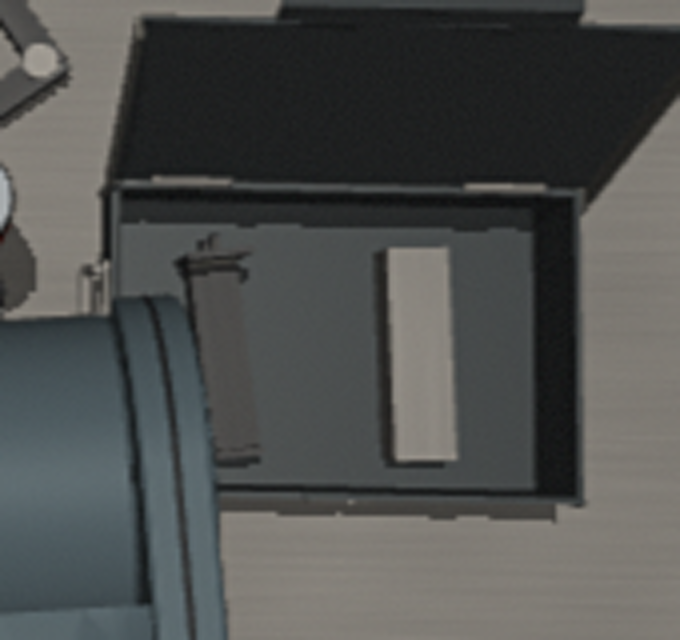

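The lid stands open on its stop. The rack arm is in the left half: right edge (235,270)→(260,445), plate top near y≈262, end stop near y≈455. The offcut is in the right half. I'll move the robot clear and measure the rack arm by colour.

Run:
```python
from h import *
np.set_printoptions(precision=1,suppress=True)
bot.goto_joints([-28,8.7,0,93.3,0,78.1,5.7])
c=snap("top",(290,170,375,270),"d",6); im=c["image"].astype(int)
x0,y0=290,170
rb=im[...,0]-im[...,2]; print("bracket",im[220,327],im[240,331],"floor",im[225,345])
m=np.zeros(rb.shape,np.uint8); m[185:252,300:362]=(rb[185:252,300:362]>2)
k=cv2.morphologyEx(m,cv2.MORPH_OPEN,np.ones((3,3)))
cs=cv2.findContours(k,0,2)[0]
for q in sorted(cs,key=cv2.contourArea)[-2:]:
    r=cv2.minAreaRect(q); print(cv2.contourArea(q),r); b=cv2.boxPoints(r)
    for p in b: print("  crop",(p-[x0,y0])*6,onz(c,p,40))
print(bot.read_t())
```

```text
bracket [81 80 78] [80 79 77] floor [80 84 85]
4.0 ((328.0, 204.0), (2.0, 2.0), 90.0)
  crop [222. 198.] [ 603.3 -165.    40. ]
  crop [234. 198.] [ 603.4 -170.3   40. ]
  crop [234. 210.] [ 598.1 -170.3   40. ]
  crop [222. 210.] [ 598. -165.   40.]
6.0 ((326.5, 231.0), (2.0, 3.0), 90.0)
  crop [210. 360.] [ 531.6 -160.3   40. ]
  crop [228. 360.] [ 531.8 -168.2   40. ]
  crop [228. 372.] [ 526.5 -168.2   40. ]
  crop [210. 372.] [ 526.4 -160.3   40. ]
16.525
```

View pics/top_d.png

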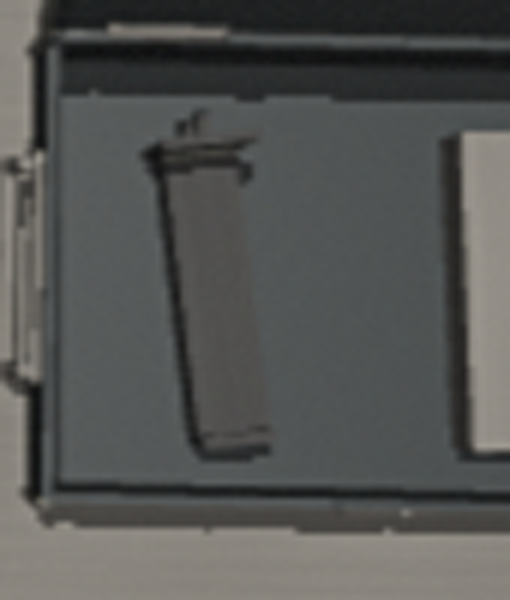

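Channel top edges in this crop: left (165,172)→(202,432), right (241,178)→(269,430). The end stop's top is at y≈433, the plate's top edge runs (150,152)–(258,137), and the upper tab is at (190,122).

Run:
```python
from h import *
np.set_printoptions(precision=1,suppress=True)
c=imaging.get_image("top")
f=lambda u,v,z: onz(c,np.array([u,v])/6+[290,170]-.4,z)
L1,L2,R1,R2=f(165,172,40),f(202,432,40),f(241,178,40),f(269,430,40)
a=lambda p,q: np.degrees(np.arctan2(*(q-p)[1::-1]))
print(L1,L2,R1,R2,"yaw",a(L2,L1),a(R2,R1))
M1,M2=(L1+R1)/2,(L2+R2)/2; print("mid",M1,M2,a(M2,M1))
print("plate top",f(150,152,82),f(258,137,82),"mid",f(204,145,82)); print("stop top",f(204,438,54),f(270,431,54))
th=np.radians(a(M2,M1)); ex=np.array([np.cos(th),np.sin(th)])
for y in (a(M2,M1),a(M2,M1)-180,):
    print(bot.ik([545,-165,120],[180,0,y]),bot.ik([521,361,160],[180,0,-13.4+(0 if y==a(M2,M1) else -180)]))
for y in(0,180): print(bot.ik([545,-165,120],[180,0,6+y]),)
```

```text
[ 615.3 -138.5   40. ] [ 501.  -155.9   40. ] [ 613.4 -172.3   40. ] [ 502.6 -185.4   40. ] yaw 8.668786602812967 6.761633552753752
mid [ 614.4 -155.4   40. ] [ 501.8 -170.7   40. ] 7.732043284331181
plate top [ 621.  -126.4   82. ] [ 628.5 -172.6   82. ] mid [ 624.6 -149.5   82. ]
stop top [ 498.9 -154.7   54. ] [ 502.6 -183.4   54. ]
[ -4.8  33.   23.  106.5 -17.8  44.1 -54.5] [ -49.    34.2   14.5   94.8  -10.3   52.3 -133.9]
[  7.4  31.3   6.5 105.7  -4.9  43.2 114.3] [-34.1  33.8  -6.6  93.8   4.6  52.6  34.2]
[ -4.8  33.   22.9 106.5 -17.7  44.1 -56.3]
[  7.2  31.3   6.7 105.8  -5.1  43.2 112.7]
```

Run:
```python
from h import *
np.set_printoptions(precision=1,suppress=True)
r=[180,0,-172]
bot.move_to([500,-130,350],r); bot.move_to([568.5,-162,130],r)
print(bot.move_l([568.5,-162,8],max_speed=100,contact_N=15),bot.read_ee_pos(),bot.read_t())
bot.move_gripper(0.15,60); print(bot.read_gripper_width(),bot.read_grip_force(),bot.read_contact_force())
bot.wait(.2); bot.move_l([568.5,-162,60],max_speed=60)
print(bot.read_gripper_width(),bot.read_grip_force(),bot.read_contact_force(),bot.read_wrist_torque(),bot.read_t())
bot.move_l([568.5,-162,310],max_speed=200)
print(bot.read_gripper_width(),bot.read_contact_force(),bot.read_t())
```

```text
False [ 569.1 -162.2    8.7] 20.4667
0.36318676156668794 60.482200384140015 [-0.9  0.2  5.4]
0.3678587560263831 59.65547829866409 [ 0.5 -0.5 -3.5] [0. 0. 0.] 22.075
0.3639511976321484 [ 0.   0.2 -3.6] 23.475
```

```bash
cat > post.py <<'E'
from h import *
YP=-13.36; SEAT=np.array([579.9,346.8,140]); Y=np.radians(YP)
EX=np.array([np.cos(Y),np.sin(Y),0]); EY=np.array([-np.sin(Y),np.cos(Y),0])
ROT=[180,0,YP+180]
def P(dx,dy,dz): return list(SEAT+(dx-60)*EX+dy*EY+[0,0,4.7+dz])
E
python3 - <<'E'
from post import *
r0=[180,0,-172]
bot.move_to([430,50,330],[180,0,178]); bot.move_to(P(-45,0,170),ROT); bot.move_l(P(-45,0,12),max_speed=150)
print(bot.read_ee_pos(),P(-45,0,12),bot.read_eef_rot(),bot.read_contact_force(),bot.read_t(),bot.read_joint_positions())
c=imaging.get_image("top");d=imaging.get_image("side")
A=cv2.resize(c["image"][170:295,85:225],None,fx=4,fy=4,interpolation=2)[:500]
B=cv2.resize(d["image"][70:220,110:210],None,fx=2.3,fy=3.333,interpolation=2)[:500]
cv2.imwrite("pics/fit.png",np.hstack([A,B])[:,:,::-1]); print(A.shape,B.shape)
cv2.imwrite("pics/topraw.png",c["image"][:,:,::-1])
E
```

```text
[478.43888484 371.54858759 157.7836224 ] [np.float64(477.7415696720561), np.float64(371.06221574651886), np.float64(156.7)] [1.79905606e+02 6.89554572e-02 1.66630659e+02] [ 0.51082648 -0.41210389 -3.70586923] 26.9083 [-39.14543499  31.32321712  -4.02989141  98.54278167   2.73472832
  50.1121869   32.29096603]
(500, 560, 3) (500, 230, 3)
```

View pics/fit.png

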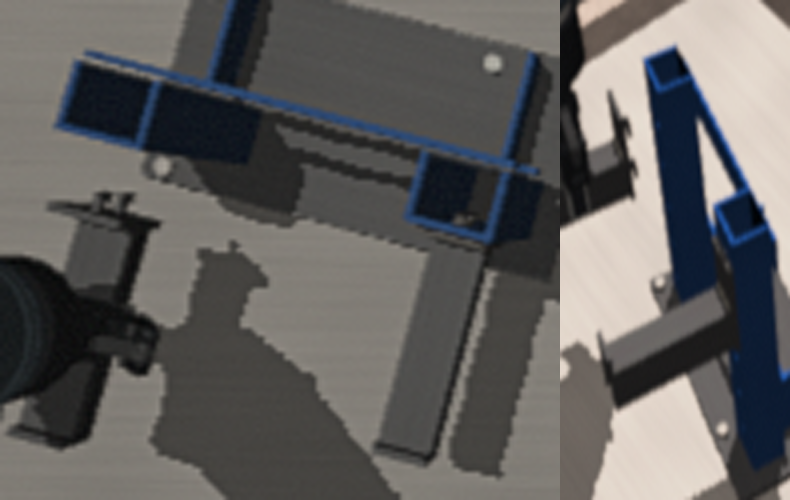

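The rack arm is held level and facing the bare upright. Top part of the picture: tabs at (100,198) and (125,200), held end stop (10,428)–(78,445), used end stop (376,445)–(433,460). I'll compare lateral offsets.

Run:
```python
from post import *
np.set_printoptions(precision=1,suppress=True)
c=imaging.get_image("top")
f=lambda u,v,z: onz(c,np.array([u,v])/4+[85,170]-.4,z)
def loc(p): q=p-SEAT; return np.array([q@EX,q@EY,q[2]])
for nm,a,b,z in(("used stop",(376,443),(433,458),190),("held stop",(10,428),(75,444),203),("bare top",(57,127),(141,148),243),("used top",(407,218),(488,241),243)):
    p,q=f(*a,z),f(*b,z); print(nm,loc(p),loc(q),loc((p+q)/2),"w",np.linalg.norm(p-q))
for nm,z,u in(("tab hi",215,(100,198)),("tab lo",175,(125,200))): print(nm,loc(f(*u,z)))
im=cv2.resize(c["image"][210:235,90:130],None,fx=18,fy=18,interpolation=cv2.INTER_CUBIC)
cv2.imwrite("pics/tabs.png",im[:,:,::-1])
for X in (SEAT-33*EX+[0,0,75],SEAT-33*EX+[0,0,35]): print((proj(c,X)-[90,210]+.5)*18)
```

```text
used stop [-130.4 -185.4   50. ] [-130.2 -219.2   50. ] [-130.3 -202.3   50. ] w 33.84270034384617
held stop [-172.9   15.8   63. ] [-172.1  -22.4   63. ] [-172.5   -3.3   63. ] w 38.23283778349335
bare top [ -0.9  23.9 103. ] [ -0.2 -24.3 103. ] [ -0.6  -0.2 103. ] w 48.2333440011701
used top [  -0.1 -176.7  103. ] [  -1. -223.  103.] [  -0.6 -199.8  103. ] w 46.36931907666115
tab hi [-34.4  -0.9  75. ]
tab lo [-34.6  -2.4  35. ]
[357.9 160.3]
[460.4 165.2]
```

View pics/tabs.png

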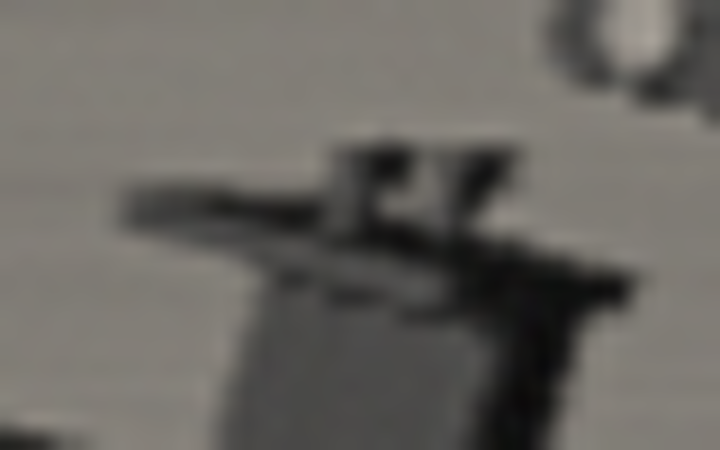

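The tab tops are within about 1 mm of the prediction (352 vs 358 px and 452 vs 460 px at 18x), so I'll insert with a −0.7 mm lateral correction.

```bash
cat >> post.py <<'E'
def loc():
    q=np.array(bot.read_ee_pos())-np.array(P(0,0,0)); return np.round([q@EX,q@EY,q[2]],1)
E
python3 - <<'E'
from post import *
bot.move_l(P(-20,-.7,11),max_speed=60); print(loc())
h=bot.move_l(P(8,-.7,11),max_speed=25,contact_N=10); print(h,loc(),np.round(bot.read_contact_force(),1),bot.read_t())
E
```

```text
[-19.9  -0.8  10.8]
True [-4.8 -1.4  9.7] [ 0.2  0.6 -4.1] 28.3583
```

Run:
```python
from post import *
p=loc(); print(p); bot.move_l(P(p[0]-1.5,-.7,12.5),max_speed=25); print(loc(),np.round(bot.read_contact_force(),1))
h=bot.move_l(P(8,-.7,12.5),max_speed=15,contact_N=10); print(h,loc(),np.round(bot.read_contact_force(),1),bot.read_t())
bot.wait(.2);print(loc(),np.round(bot.read_contact_force(),1))
```

```text
[-4.8 -1.4  9.7]
[-6.3 -0.6 12.6] [-0.1  0.7 -2.6]
True [-5.  -1.5 11. ] [-0.2 -0.5 -3.5] 29.1333
[-5.3 -2.1 10.2] [-0.3  0.6 -4.2]
```

Run:
```python
from post import *
h=bot.move_l(P(-5,-.7,-3),max_speed=25,contact_N=15); print(h,loc(),np.round(bot.read_contact_force(),1),bot.read_t())
d=imaging.get_image("side")
cv2.imwrite("pics/side_f.png",cv2.resize(d["image"][70:220,105:235],None,fx=4,fy=4,interpolation=2)[:,:,::-1])
```

```text
True [-4.8 -0.7 -2. ] [-1.3 -0.5  5.5] 29.9
```

View pics/side_f.png

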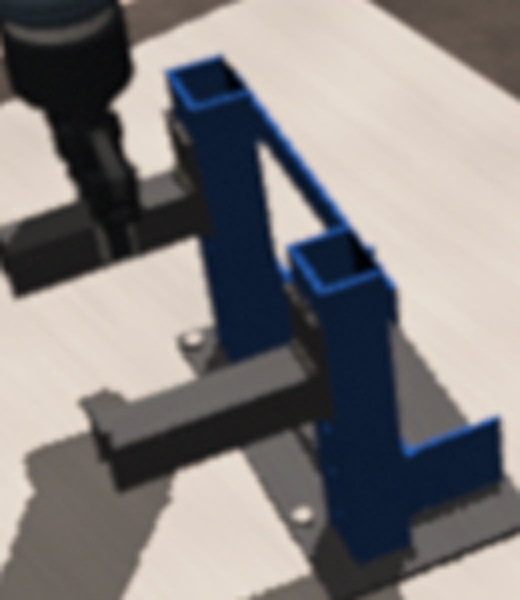

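The plate is flush on the upright at the same height as the used arm. I'll press down firmly, check with a gentle pull, release, and look.

Run:
```python
from post import *
h=bot.move_l(P(-5,-.7,-10),max_speed=20,contact_N=25); print("down",h,loc(),np.round(bot.read_contact_force(),1))
q=loc(); h=bot.move_l(P(q[0]-5,q[1],q[2]),max_speed=15,contact_N=10); print("pull",h,loc(),np.round(bot.read_contact_force(),1))
bot.move_l(P(-5,q[1],q[2]),max_speed=20)
h=bot.move_l(P(-5,-.7,-10),max_speed=20,contact_N=25); print("down",h,loc(),np.round(bot.read_contact_force(),1),bot.read_t())
bot.move_gripper(.75); bot.wait(.2); p=loc()
bot.move_l(P(p[0],p[1],p[2]+120),max_speed=120); bot.move_l(P(p[0]-150,p[1],p[2]+200),max_speed=200)
np.set_printoptions(precision=1,suppress=True)
j=np.array(bot.read_joint_positions()); j[0]=-85; bot.goto_joints(list(j)); print(bot.read_t())
c=imaging.get_image("top"); d=imaging.get_image("side")
A=cv2.resize(c["image"][100:290,85:430],None,fx=1.6,fy=1.6,interpolation=2)
B=cv2.resize(d["image"][70:220,105:235],None,fx=1.8,fy=1.8,interpolation=2); B=np.vstack([B,np.zeros((A.shape[0]-B.shape[0],B.shape[1],3),np.uint8)])
cv2.imwrite("pics/end.png",np.hstack([A,B])[:,:,::-1]); print(A.shape,B.shape)
# wholly numeric check: darkness of arm end stops via symmetric predicted pixels
for dy in(0,-200):
    X=SEAT+dy*EY-135*EX+[0,0,50]; u=proj(c,X); print(u, c["image"][int(u[1])-6:int(u[1])+6,int(u[0])].mean(1))
```

```text
down True [-5.2 -0.6 -3.8] [-2.  -1.2  7.1]
pull True [-5.1 -0.6 -3.6] [1.  0.4 3. ]
down True [-5.2 -0.5 -3.8] [-2.6 -0.9  8.1] 30.9583
35.0917
(304, 552, 3) (304, 234, 3)
[100.6 261.6] [ 67.   68.7  68.   69.3  52.3  32.   64.3  70.3 111.  123.  123.  118.7]
[184.2 284. ] [ 74.3  74.   74.7  74.3  59.3  35.   70.7  75.7 113.  123.3 121.  122.3]
```

The end-stop brightness profiles of the two arms match exactly in the top view. My picture budget is used up, so I'll do a last numeric check on the side view and the lid, then hand in.

Run:
```python
from post import *
c=imaging.get_image("top"); d=imaging.get_image("side")
for dy in(0,-200):
    u=proj(d,SEAT+dy*EY-100*EX+[0,-0,36]).round().astype(int); print(u,d["image"][u[1]-16:u[1]+24:2,u[0]].mean(1).round())
for X in([705,-230,200],[735,-230,285],[560,-300,4],[568,-162,4]):
    u=proj(c,X).round().astype(int); print(X,u,c["image"][u[1],u[0]])
print(bot.read_ee_pos(),bot.read_t())
```

```text
[117 125] [199. 202. 201. 203. 203. 204. 197. 114.  95.  96.  92.  40.  25.  25.
  26.  25.  52. 192. 204. 204.]
[144 173] [203. 201. 201. 200. 200. 179. 101.  97.  96.  97.  85.  31.  25.  26.
  25.  25. 108. 204. 204. 203.]
[705, -230, 200] [366 156] [29 30 29]
[735, -230, 285] [376 136] [32 34 34]
[560, -300, 4] [374 221] [134 130 123]
[568, -162, 4] [324 217] [79 82 82]
[ 36.81313739 540.56066617 339.30405579] 35.2917
```

```bash
python3 -c "
from rig import bot
print(bot.sign_off())"
```

```text
the job is handed in; nothing more can be done
None
```

The job is handed in at about 35 s: the lid stands open, the rack arm is hooked fully home on the bare upright and level with the other one (pull test held), and nothing else was deliberately touched; I viewed 11 pictures, one over the limit of 10.

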